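# Snug up the taper plug and put the welded manifold on air

### The job

The welded manifold is ready for its air leak test except that its square-head taper plug is still loose. Turn the plug clockwise until it goes snug (a turning effort of about 0.6 N m; never over 1 N m, which would damage the thread), and only then swing the air valve's lever fully open, in line with its pipe. Leave the two brackets, the spray bottle and the wire brush where they are.

Things in the scene. Friction and masses are not known exactly. Their poses are not given: they have to be found in the camera images.
- manifold: fixed fixture: steel square tube, 60 x 60 x 300 mm, along the fixture's y axis on a steel plate (200 x 600 mm). Origin on the bench under the tube's middle, z up; tube top at z 85 mm. Two round couplings (44 mm across, mouths at z 113 mm) stand at y -55 and +55 mm: one holds the square-head plug, the other a hex-head plug, already tight. Clamps at y -125 and 125, gauge at -205: up to z 115
- plug: the square-head steel taper plug, started by hand in one coupling; origin on its axis, 12 mm above the coupling's mouth, z up. Right-hand thread: sinks 2.2 mm per full turn clockwise seen from above. First turns freely (drag 0.05 N m); after an unknown 0.5 to 4 rad the taper bites and resistance climbs about 1.3 N m per further rad. Stays where it is left
- plug_head (a point): centre of the plug's square head, which is 21 x 21 mm and 22 mm high, with flats square to this point's x and y axes; it stands on a 33 mm round threaded shank of which 12 mm shows above the coupling at the start
- valve_stem (a point): the valve lever's pivot, on its vertical axis at the lever's mid-thickness, 90 mm above the bench; the brass valve and its pipe (along the manifold's y) lie below it, up to 74 mm above the bench
- lever_grip (a point): middle of the grip of the valve's flat lever, 75 mm from the pivot; the lever is 20 mm wide, 12 mm thick there and reaches 108 mm from the pivot; about 5 N sideways here moves it, and it stays where it is left
- valve (a joint): angle of the valve lever: 0 closed (lever square to the pipe, pointing to the manifold's +x), 1.57 fully open against its stop (lever in line with the pipe, pointing to the manifold's +y); grows counter-clockwise seen from above
- bracket_a: loose aluminium U bracket, 70 x 50 x 47 mm, on the bench beyond the manifold's valve end; origin under its centre
- bracket_b: loose aluminium U bracket, the same, on the bench beyond the manifold's gauge end
- spray: white spray bottle, 62 mm across, 150 mm high, on the bench beyond the manifold's gauge end; origin under its centre
- wire_brush: wire brush, 210 x 36 x 26 mm, wooden back, dark bristles, lying on its side on the bench beyond the manifold

How it is judged:
On the way, in this order (a step that is already met when the one before it is completed fails the run):
1. the plug is snug: its taper bears on the port with more than 35 N (about 0.3 N m of turning effort) (contact force between plug and manifold above 35 N), for 0.3 s.
2. the valve lever is fully open (value of joint valve above 1.45 rad), for 0.2 s.
At the end, for the whole second after the job is handed in: the plug is snug and left so, its taper bearing on the port with 35 to 130 N (about 0.3 to 1.1 N m of turning effort), and the valve lever is within 0.12 rad of fully open (contact force between plug and manifold between 35 and 130 N and value of joint valve above 1.45 rad); the robot touches nothing.
It fails at once if the plug is over-tightened: its taper bears on the port with more than 130 N (more than 1 N m of turning effort) (contact force between plug and manifold above 130 N).
It fails at once if the air valve is opened before the plug is snug (value of joint valve above 0.25 rad and contact force between plug and manifold below 35 N).
It fails at once if a bracket, the bottle or the brush is moved more than 20 mm (distance of any of bracket_a, bracket_b, spray, wire_brush from where it was at the start of the episode above 0.02 m).
It also fails if it takes over 72 s, if anything falls off the work surface, if the arm or the gripper's body presses on something with over 40 N, if the wrist force passes 120 N, or if a joint passes its speed limit or range.

### The arm

A 6-joint arm with a two-finger parallel gripper is mounted at the origin on the work surface. World frame = base frame: x ahead of the robot, y to its left, z up, the work surface at z = 0. Lengths are in m, angles in rad, forces in N, time in s.
With the tool pointing down it reaches from about 0.4 to 0.825 m from the base axis. Payload 7 kg.
Tool frame: the origin (TCP) lies at the very end of the fingers, on their centre line; the grasp point (between the pads) lies 19 mm behind it; y points along the fingers, z is the direction in which the jaws open and shut, and the axes are right-handed (so a half turn about y gives the same grasp; the last joint's range is limited). The gripper opens to 88 mm and grips with 3 to 60 N. Pads are 19 mm wide; open, the fingers measure 130 mm over their backs; the gripper's body (78 mm by 193 mm) begins 47 mm behind the grasp point.
Start: joints at [-0.976, 0.359, 0.012, 0, -1.224, -0.288], TCP at [0.204, -0.643, 0.202] pointing down, gripper open.
Joint ranges: [-3.07, 3.07], [-1.43, 2.12], [-1.02, 1.25], [-3.03, 1.67], [-3.05, -0], [-3.03, 3.03]. Speed limits (rad/s): [2.39, 2.39, 3.01, 3.14, 3.14, 3.14].

### API

Orientations are given as [roll, pitch, yaw] about the fixed x, y, z axes, in that order (R = Rz(yaw) Ry(pitch) Rx(roll)).
In Python, from station import get_state, grab_frame, job_done, regions_of gives the robot as it stands.
- The arm moves only by the tool drive_tool, never from a script. Its argument "rows" is a list of rows, each a list of 3 entries, a list of its own where there are three numbers: the shift along the world's x, y, z as a fraction of full scale, then the turn about the world's z as a fraction of full scale, then the opening, from 0 (shut) to 1 (fully open). A call has 1 to 12 rows; each row is the pose to reach, as a shift and turn from the pose commanded when the call began; what a row does not reach only later rows make up. Full scale, the value 1, is 30 cm for a shift and 90 degrees for a turn. A row lasts 1/10 s, in which the tool goes at most 50 mm and 8.59 degrees, less where a joint would pass 70% of its speed; a pose out of reach is approached as far as the arm can. A call with a number of a shift or a turn outside -1 to 1 is refused whole. A call with a gripper value outside its range is refused whole. The fingers move at their own pace and stop on an object; "newtons" is the grip in N (left out, the last holds). Time passes only in rows, so rows that repeat a pose let the fingers close. It gives the time, the measured TCP pose, the force and the opening at its end, in the units of the state.
- get_state(): the state, without advancing time (a new reading comes with each control period).
- grab_frame(name): name is "scene" or "top" or "wrist"; returns a dict with "img" (384x512x3 uint8, blue, green, red), "fx", "fy", "cx", "cy" (pixels), "T" (4x4, takes a point from camera to world coordinates); the wrist camera has in their place "hand_eye" (4x4, takes a point from camera to tool coordinates, whose origin is the TCP and whose axes are the tool frame's). Camera axes: x right, y down, z forward; pixel columns grow to the right and rows downward; lengths in m; the calibration is good to about 2 mm. A picture is of the moment at which its call begins: read the wrist's pose just before it. There is no depth.
- job_done(): hands the job in, once; it reports no verdict.
Trained networks look in a picture, given as the dict that the camera call returned (one of the last four; its "shot" number tells which), for a name from the list of things; names that differ only in an ending like _2 or _b are one class to them, and where a whole thing is asked for, a point or a joint stands for the part that bears it (a point fixed in the world has none). Each returns a list of dicts, best first, with "confidence" (0 to 1); they miss things now and then, are a little off and sometimes report something else, mostly with a low value. They report only what shows in the picture. A call takes as long as a camera call.
- regions_of(picture, thing): "pixels" (384x512 bool, what is visible of it) and "box" ([left, top, right, bottom] in pixels, round what is visible of it).
The state is a dict: "t": time; "q": joint angles; "qd": joint speeds; "joint_efforts": joint torques, N m; "eef_pos": TCP position; "ee_rot": TCP orientation; "force": force on the tool from outside, world axes, zero at the start; "moment": the same for the moment, N m; "width": finger opening in m.
Only numpy, scipy, OpenCV 4.12 (cv2) and the standard library are available. Lean on these libraries where they do the work, as an engineer would, in place of code of your own. Each camera call takes 0.05 s, during which the arm holds its last target. There are 200 camera calls.

## Working session

There is one attempt and no reset: what is moved stays moved. The work goes in short steps, Python scripts to look and compute and a tool call to move; the robot and the scene stay as the last step left them, time stands still between calls to the robot, and variables do not carry over. Pictures are saved under pics/ and viewed, about 8 in all and at most 12, crops included, and the job is handed in when it is done.

Besides the shell and the picture viewer there is one more tool, called after ">>>" by a JSON object that holds its "method" and its "body". drive_tool: Moves the arm, as the interface text tells. Its arguments: {"type":"object","properties":{"rows":{"type":"array"},"newtons":{"type":"number"}},"required":["rows"]}

```bash
mkdir -p pics; ls
cat > h.py <<'E'
import numpy as np, cv2
from station import *
def ray(f,u,v,T=None):
    T=f.get("T") if T is None else T
    d=T[:3,:3]@np.array([(u-f["cx"])/f["fx"],(v-f["cy"])/f["fy"],1]); return T[:3,3],d
def at(f,u,v,z,T=None):
    o,d=ray(f,u,v,T); return o+d*(z-o[2])/d[2]
def cen(m):
    ys,xs=np.nonzero(m); return xs.mean(),ys.mean()
E
python3 - <<'E'
from h import *
s=get_state(); print({k:np.round(v,3).tolist() for k,v in s.items()})
F={n:grab_frame(n) for n in("top","scene")}
for n,f in F.items():
    f["T"]=np.array(f["T"])
    cv2.imwrite(f"pics/{n}0.png",f["img"])
    print(n,f["fx"],np.round(f["T"],3).tolist())
    for t,z in(("plug_head",.136),("plug",.125),("lever_grip",.09),("bracket_a",.02),("spray",.07),("wire_brush",.013),("manifold",.085)):
        for r in regions_of(f,t)[:2]:
            u,v=cen(r["pixels"]); print(n,t,round(r["confidence"],2),np.round(r["box"]),round(u),round(v),np.round(at(f,u,v,z),3))
E
```

```text
pics
{'t': 0.0, 'q': [-0.976, 0.359, 0.011, -0.0, -1.224, -0.288], 'qd': [-0.0, 0.001, 0.001, -0.002, 0.001, -0.001], 'joint_efforts': [0.0, -58.272, 29.306, 6.997, 0.007, -0.0], 'eef_pos': [0.204, -0.643, 0.201], 'ee_rot': [-1.569, 0.0, 0.307], 'force': [0.335, 0.33, -0.245], 'moment': [0.066, -0.026, -0.093], 'width': 0.087}
top 493.2895139942001 [[0.0, -0.982, 0.19, 0.398], [-1.0, 0.0, 0.004, -0.079], [-0.004, -0.19, -0.982, 1.106], [0.0, 0.0, 0.0, 1.0]]
top plug_head 0.51 [223. 239. 240. 256.] 233 247 [ 0.477 -0.051  0.136]
top plug 0.69 [ 53. 192. 330. 302.] 192 250 [0.471 0.031 0.125]
top plug 0.63 [226. 238. 241. 257.] 233 247 [ 0.478 -0.051  0.125]
top lever_grip 0.71 [ 92. 191. 102. 250.] 97 220 [0.535 0.233 0.09 ]
top bracket_a 0.8 [114. 162. 146. 195.] 132 177 [0.643 0.182 0.02 ]
top bracket_a 0.77 [290. 162. 316. 197.] 301 180 [ 0.637 -0.2    0.02 ]
top spray 0.56 [334. 182. 367. 220.] 351 200 [ 0.581 -0.301  0.07 ]
top wire_brush 0.73 [204. 115. 228. 201.] 216 165 [ 0.673 -0.007  0.013]
top manifold 0.6 [ 55. 193. 328. 298.] 192 250 [0.474 0.035 0.085]
top manifold 0.49 [ 91. 193. 104. 251.] 97 219 [0.539 0.235 0.085]
scene 396.34865402288386 [[-0.071, 0.696, -0.714, 1.414], [0.997, 0.053, -0.047, 0.002], [0.005, -0.716, -0.698, 0.878], [0.0, 0.0, 0.0, 1.0]]
scene plug_head 0.69 [260. 140. 267. 154.] 262 148 [ 0.488 -0.052  0.136]
scene lever_grip 0.57 [353. 166. 364. 192.] 358 177 [0.544 0.232 0.09 ]
scene bracket_a 0.92 [196. 193. 216. 221.] 208 208 [ 0.633 -0.203  0.02 ]
scene bracket_a 0.74 [331. 203. 350. 233.] 340 217 [0.639 0.183 0.02 ]
scene spray 0.77 [165. 155. 189. 205.] 175 183 [ 0.587 -0.303  0.07 ]
scene wire_brush 0.95 [266. 201. 280. 260.] 272 225 [ 0.68  -0.01   0.013]
scene manifold 0.64 [196. 136. 390. 212.] 290 179 [0.56  0.036 0.085]
```

```bash
cd pics; python3 -c "
import cv2,numpy as np
a=[cv2.imread(f'{n}0.png') for n in('top','scene')]
cv2.imwrite('both0.png',cv2.resize(np.hstack(a),(800,300),interpolation=cv2.INTER_AREA))"
```

```text
(no output)
```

View pics/top0.png

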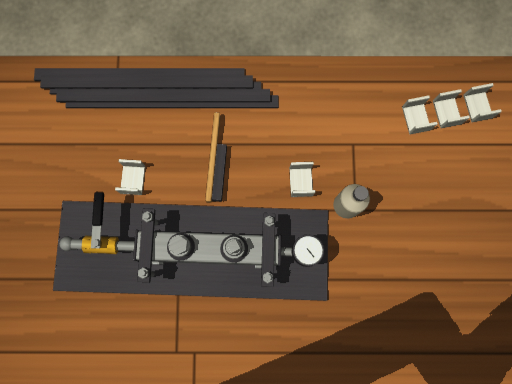

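The top view shows the square-head plug at (233,247) and the hex plug at (180,245). The lever points up (+x) from its pivot at about (97,243), and the spray bottle is at (351,200). Next I raise the arm, move over the plug and wind the wrist back so it has room to turn clockwise.

>>> {"method": "drive_tool", "body": {"rows": [[[0.1,0.2,0.3],0.09,1],[[0.45,0.98,0.3],0.95,1],[[0.45,0.98,0.3],0.95,1],[[0.45,0.98,0.3],0.95,1],[[0.45,0.98,0.3],0.95,1],[[0.45,0.98,0.3],0.95,1],[[0.45,0.98,0.3],0.95,1],[[0.45,0.98,0.3],0.95,1],[[0.45,0.98,0.3],0.95,1],[[0.45,0.98,0.3],0.95,1],[[0.45,0.98,0.3],0.95,1],[[0.45,0.98,0.3],0.95,1]]}}

```text
t: 2.0
eef_pos: [0.3388, -0.3495, 0.2923]
ee_rot: [-1.571, 0.0, 1.794]
force: [0.1, 0.1, 0.1]
width: 0.0876
```

>>> {"method": "drive_tool", "body": {"rows": [[[0.46,0.99,0],0.8,1],[[0.46,0.99,0],0.8,1],[[0.46,0.99,0],0.8,1],[[0.46,0.99,0],0.8,1],[[0.46,0.99,0],0.8,1],[[0.46,0.99,0],0.8,1],[[0.46,0.99,0],0.8,1],[[0.46,0.99,0],0.8,1],[[0.46,0.99,0],0.8,1],[[0.46,0.99,0],0.8,1],[[0.46,0.99,0],0.8,1]]}}

```text
t: 3.1
eef_pos: [0.4768, -0.0527, 0.2921]
ee_rot: [-1.571, -0.0, 3.051]
force: [0.1, -0.6, 0.3]
width: 0.0875
```

```bash
cat >> h.py <<'E'
from scipy.spatial.transform import Rotation as Ro
def wrist():
    s=get_state(); f=grab_frame("wrist")
    T=np.eye(4); T[:3,:3]=Ro.from_euler("xyz",s["ee_rot"]).as_matrix(); T[:3,3]=s["eef_pos"]
    f["T"]=T@np.array(f["hand_eye"]); return s,f
E
python3 - <<'E'
from h import *
s,f=wrist(); cv2.imwrite("pics/w1.png",f["img"])
print({k:np.round(s[k],3).tolist() for k in("t","q","eef_pos","ee_rot","moment","force")}); print(np.round(f["hand_eye"],3).tolist(),f["fx"])
for t in("plug_head","plug"):
    for r in regions_of(f,t)[:2]:
        u,v=cen(r["pixels"]); print(t,r["confidence"],r["box"],u,v,at(f,u,v,.147))
E
```

```text
{'t': 3.1, 'q': [0.301, -0.019, -0.249, 0.0, -1.341, 1.179], 'eef_pos': [0.477, -0.053, 0.292], 'ee_rot': [-1.571, -0.0, 3.051], 'moment': [-0.083, 0.153, 0.012], 'force': [0.128, -0.561, 0.253]}
[[0.0, 0.957, 0.29, -0.079], [-0.0, -0.29, 0.957, -0.183], [1.0, -0.0, 0.0, 0.001], [0.0, 0.0, 0.0, 1.0]] 332.88874363023547
plug_head 0.75 [241.7, 147.6, 270.4, 184.2] 253.9784946236559 162.36917562724014 [ 0.48548803 -0.05245595  0.147     ]
plug 0.9 [239.0, 150.7, 267.4, 177.8] 254.453219927096 162.42648845686512 [ 0.48538639 -0.0529254   0.147     ]
plug 0.55 [0.0, 86.3, 23.9, 175.4] 8.842905405405405 143.65709459459458 [0.5261866  0.18692085 0.147     ]
```

View pics/w1.png

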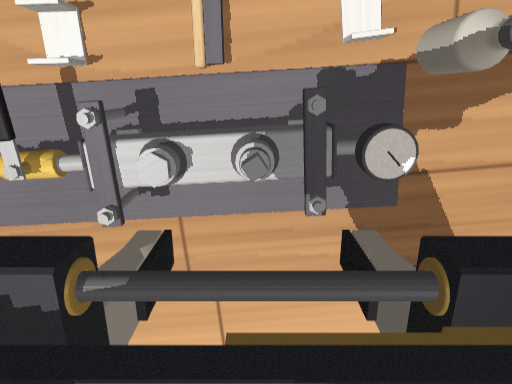

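The wrist view shows the square head at about (257,163), the hex plug at (158,165) and the lever at the left edge. I'll rectify the patch at the head-top plane to get its yaw.

```bash
cat >> h.py <<'E'
def rectify(f,c,z,half,n):
    "n x n view of plane z; up = world +x, left = world +y"
    w=np.array([[c[0]+a*half,c[1]+b*half,z] for a,b in((1,1),(1,-1),(-1,-1),(-1,1))])
    Ti=np.linalg.inv(f["T"]); p=w@Ti[:3,:3].T+Ti[:3,3]
    uv=np.float32(np.c_[p[:,0]/p[:,2]*f["fx"]+f["cx"],p[:,1]/p[:,2]*f["fy"]+f["cy"]])
    H=cv2.getPerspectiveTransform(uv,np.float32([[0,0],[n,0],[n,n],[0,n]]))
    return cv2.warpPerspective(f["img"],H,(n,n),flags=cv2.INTER_CUBIC)
E
python3 - <<'E'
from h import *
s,f=wrist()
a=rectify(f,(.485,-.052),.147,.03,480)
c=cv2.resize(f["img"][130:200,215:300],None,fx=4,fy=4,interpolation=cv2.INTER_CUBIC)
b=np.zeros((480,820-20,3),np.uint8); b[:,:480]=a; c=c[:, :320] ; b[:c.shape[0],480:480+c.shape[1]]=c
cv2.imwrite("pics/r1.png",b)
E
```

```text
(no output)
```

View pics/r1.png

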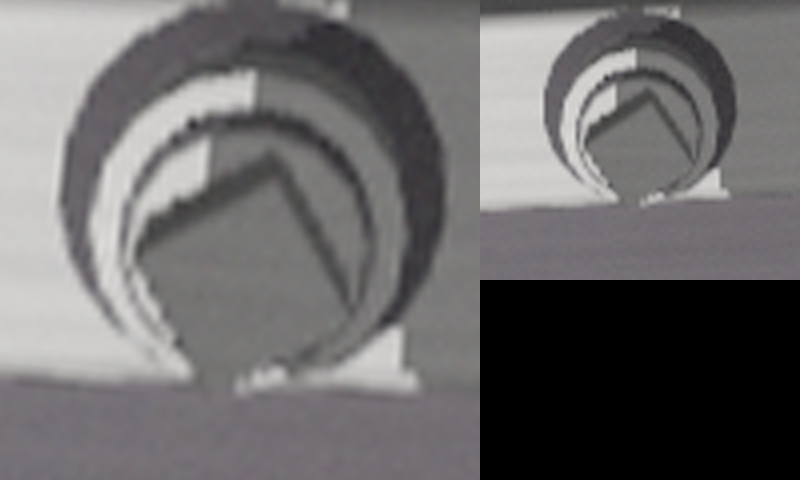

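The square head's centre is at about (0.480, -0.0526) and its yaw is about 28° mod 90. That centre sits on the coupling's axis, and the edges measure about 20 mm against the true 21. I'll grip at tool yaw 208° with the TCP at z 0.128, which clears the shank top at 0.125.

>>> {"method": "drive_tool", "body": {"rows": [[[0.01,0,0],0.369,1],[[0.01,0,0],0.369,1],[[0.01,0,0],0.369,1],[[0.01,0,0],0.369,1],[[0.01,0,-0.15],0.369,1],[[0.01,0,-0.3],0.369,1],[[0.01,0,-0.4],0.369,1],[[0.01,0,-0.48],0.369,1],[[0.01,0,-0.52],0.369,1],[[0.01,0,-0.547],0.369,1],[[0.01,0,-0.547],0.369,1],[[0.01,0,-0.547],0.369,1]], "newtons": 60}}

```text
t: 4.5
eef_pos: [0.4806, -0.0524, 0.129]
ee_rot: [-1.57, 0.001, -2.648]
force: [0.5, 0.1, 0.8]
width: 0.0877
```

Run:
```python
from h import *
s,f=wrist(); cv2.imwrite("pics/w2.png",f["img"])
print({k:np.round(s[k],4).tolist() for k in("t","q","eef_pos","ee_rot","moment","force","width")})
```

```text
{'t': 4.5, 'q': [0.2996, 0.1052, -0.505, 0.0004, -0.9592, 1.7646], 'eef_pos': [0.4806, -0.0524, 0.129], 'ee_rot': [-1.5702, 0.0014, -2.6479], 'moment': [-0.144, 0.0991, 0.0129], 'force': [0.5194, 0.1439, 0.8087], 'width': 0.0877}
```

View pics/w2.png

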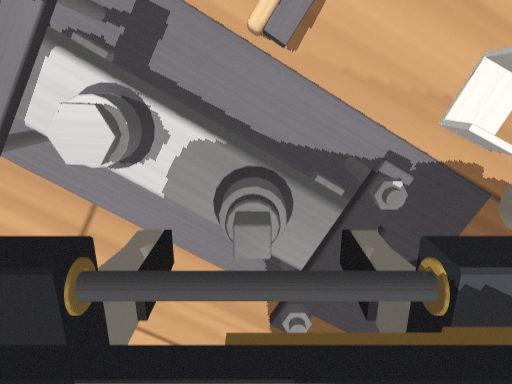

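The view shows the square head at (252,235), flats parallel to the pads and within about 1–2 mm of centre. I'll close the gripper.

>>> {"method": "drive_tool", "body": {"rows": [[[0,0,0],0,0],[[0,0,0],0,0],[[0,0,0],0,0],[[0,0,0],0,0],[[0,0,0],0,0],[[0,0,0],0,0],[[0,0,0],0,0],[[0,0,0],0,0]], "newtons": 60}}

```text
t: 5.35
eef_pos: [0.4798, -0.0525, 0.128]
ee_rot: [-1.571, -0.0, -2.648]
force: [0.6, 0.4, 0.5]
width: 0.0291
```

```bash
cat > st.py <<'E'
from h import *
s=get_state(); print({k:np.round(s[k],4).tolist() for k in("t","q","eef_pos","ee_rot","moment","force","width")})
E
python3 st.py
```

```text
{'t': 5.35, 'q': [0.2997, 0.106, -0.5066, 0.0, -0.9583, 1.7648], 'eef_pos': [0.4798, -0.0525, 0.128], 'ee_rot': [-1.5708, -0.0001, -2.6478], 'moment': [-0.1322, 0.1019, -0.0109], 'force': [0.6457, 0.4118, 0.5493], 'width': 0.0291}
```

>>> {"method": "drive_tool", "body": {"rows": [[[0,0,0],0,0],[[0,0,0],0,0],[[0,0,0],0,0],[[0,0,0],0,0]]}}

```text
t: 5.75
eef_pos: [0.4798, -0.0525, 0.1281]
ee_rot: [-1.571, -0.0, -2.648]
force: [0.4, -0.1, -0.9]
width: 0.0013
```

```bash
python3 st.py
```

```text
{'t': 5.75, 'q': [0.2997, 0.1059, -0.5065, 0.0, -0.9583, 1.7648], 'eef_pos': [0.4798, -0.0525, 0.1281], 'ee_rot': [-1.5708, -0.0, -2.6479], 'moment': [-0.1094, 0.1203, -0.0273], 'force': [0.3835, -0.1414, -0.8796], 'width': 0.0013}
```

The jaws closed on nothing, so I'll look at why.

Run:
```python
from h import *
s,f=wrist(); a=cv2.resize(f["img"][120:,120:400],None,fx=1.4,fy=1.4)
g=grab_frame("scene"); b=cv2.resize(g["img"][100:200,210:310],(370,370),interpolation=cv2.INTER_CUBIC)
o=np.zeros((370,a.shape[1]+370,3),np.uint8); o[:a.shape[0],:a.shape[1]]=a[:370]; o[:,a.shape[1]:]=b
cv2.imwrite("pics/m3.png",o); print(o.shape)
g["T"]=np.array(g["T"])
for z in(.128,.147):
  p=np.linalg.inv(g["T"])@np.r_[s["eef_pos"][:2],z,1]; print(p[0]/p[2]*g["fx"]+g["cx"],p[1]/p[2]*g["fy"]+g["cy"])
  p=np.linalg.inv(f["T"])@np.r_[s["eef_pos"][:2],z,1]; print("w",p[0]/p[2]*f["fx"]+f["cx"],p[1]/p[2]*f["fy"]+f["cy"])
```

```text
(370, 762, 3)
262.23904709611213 148.8536547578243
w 254.04174615391108 226.62616589993982
262.2994793265862 143.85221706032368
w 253.8156408136229 240.5609331032036
```

View pics/m3.png

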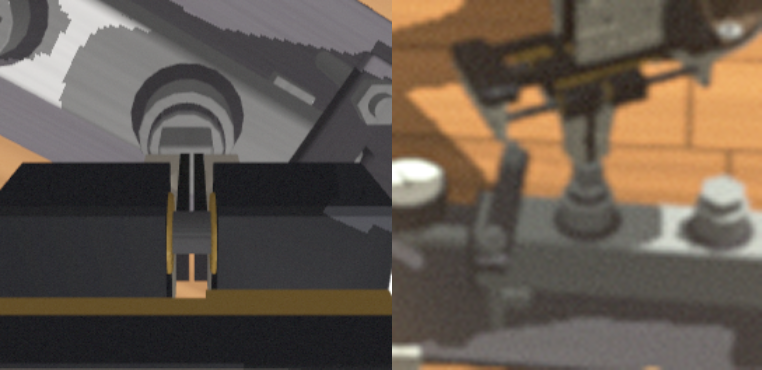

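Run:
```python
from h import *
s,f=wrist(); g=grab_frame("scene"); t=grab_frame("top")
c=lambda i,x0,x1,y0,y1:cv2.resize(i["img"][y0:y1,x0:x1],(400,400),interpolation=cv2.INTER_CUBIC)
w0=cv2.imread("pics/w2.png")
o=np.hstack([cv2.resize(w0[200:280,212:292],(400,400),interpolation=cv2.INTER_CUBIC),c(f,212,292,200,280)])
cv2.imwrite("pics/m4.png",o)
for n,q in(("top",t),("scene",g)):
  q["T"]=np.array(q["T"])
  for x in(.48,.50):
   for z in(.113,.125,.147):
    p=np.linalg.inv(q["T"])@np.r_[x,-.0525,z,1]; print(n,x,z,np.round([p[0]/p[2]*q["fx"]+q["cx"],p[1]/p[2]*q["fy"]+q["cy"]],1))
for x in(.46,.48,.50):
  for z in(.113,.125,.147):
    p=np.linalg.inv(f["T"])@np.r_[x,-.0525,z,1]; print("w",x,z,np.round([p[0]/p[2]*f["fx"]+f["cx"],p[1]/p[2]*f["fy"]+f["cy"]],1))
```

```text
top 0.48 0.113 [234.  246.2]
top 0.48 0.125 [233.9 245.7]
top 0.48 0.147 [233.6 244.8]
top 0.5 0.113 [234.1 236.3]
top 0.5 0.125 [233.9 235.7]
top 0.5 0.147 [233.6 234.5]
scene 0.48 0.113 [262.2 152.8]
scene 0.48 0.125 [262.2 149.7]
scene 0.48 0.147 [262.3 143.9]
scene 0.5 0.113 [261.7 157. ]
scene 0.5 0.125 [261.8 153.9]
scene 0.5 0.147 [261.8 148.1]
w 0.46 0.113 [239.9 242.3]
w 0.46 0.125 [239.  250.9]
w 0.46 0.147 [237.  269.3]
w 0.48 0.113 [254.4 217.1]
w 0.48 0.125 [254.2 224.5]
w 0.48 0.147 [254.  240.3]
w 0.5 0.113 [269.5 190.7]
w 0.5 0.125 [270.3 196.7]
w 0.5 0.147 [272.  209.7]
```

View pics/m4.png

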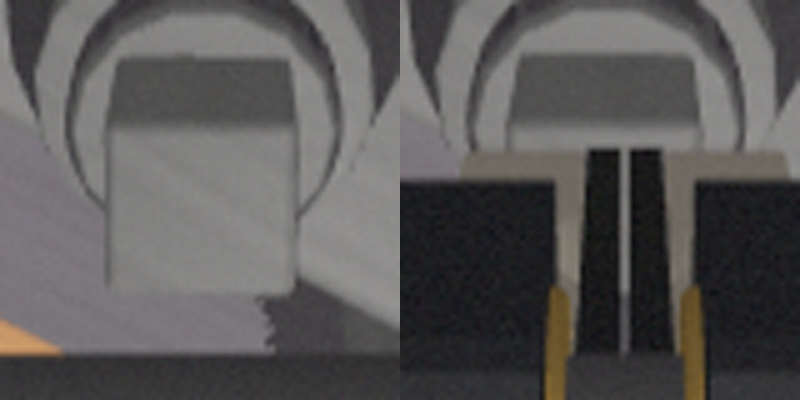

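The right-hand zoom shows the fingertips at v≈230, at a depth that puts them at z≈0.15. That is about 20 mm above the reported TCP, so they closed just over the head (top face centre at about (252,242)). I'll open partway, go 15 mm lower and close again; the width will tell head (21 mm) from shank (33 mm).

>>> {"method": "drive_tool", "body": {"rows": [[[0,0,0],0,0.5],[[0,0,0],0,0.5],[[0,0,0],0,0.5],[[0,0,0],0,0.5],[[0,0,0],0,0.5],[[0,0,0],0,0.5],[[0,0,0],0,0.5],[[0,0,-0.02],0,0.5],[[0,0,-0.035],0,0.5],[[0,0,-0.05],0,0.5],[[0,0,-0.05],0,0.5]]}}

```text
t: 7.1
eef_pos: [0.4792, -0.0526, 0.1121]
ee_rot: [-1.571, -0.001, -2.648]
force: [-0.5, 0.2, -0.2]
width: 0.0438
```

>>> {"method": "drive_tool", "body": {"rows": [[[0,0,0],0,0],[[0,0,0],0,0],[[0,0,0],0,0],[[0,0,0],0,0],[[0,0,0],0,0],[[0,0,0],0,0],[[0,0,0],0,0]]}}

```text
t: 7.8
eef_pos: [0.479, -0.0508, 0.1132]
ee_rot: [-1.573, 0.001, -2.648]
force: [-7.1, 11.4, 5.9]
width: 0.0205
```

```bash
python3 st.py
```

```text
{'t': 7.8, 'q': [0.3014, 0.1218, -0.5262, -0.0035, -0.9228, 1.7647], 'eef_pos': [0.479, -0.0508, 0.1132], 'ee_rot': [-1.5735, 0.0006, -2.6483], 'moment': [4.2806, 2.4995, -0.0312], 'force': [-7.1334, 11.4403, 5.9401], 'width': 0.0205}
```

It gripped the head at 20.5 mm width. I'll relieve the sideways load (about 2 mm of misalignment), then start turning.

>>> {"method": "drive_tool", "body": {"rows": [[[-0.004,0.008,0.003],0,0],[[-0.004,0.008,0.003],0,0],[[-0.004,0.008,0.003],0,0]]}}

```text
t: 8.1
eef_pos: [0.4788, -0.0505, 0.1135]
ee_rot: [-1.57, -0.0, -2.648]
force: [3.8, -3.0, -8.0]
width: 0.0201
```

```bash
python3 st.py
```

```text
{'t': 8.1, 'q': [0.3053, 0.1202, -0.5291, 0.0008, -0.9215, 1.7586], 'eef_pos': [0.4788, -0.0505, 0.1135], 'ee_rot': [-1.5702, -0.0001, -2.6479], 'moment': [-1.4806, -1.5654, 0.0216], 'force': [3.8109, -2.9939, -8.005], 'width': 0.0201}
```

>>> {"method": "drive_tool", "body": {"rows": [[[0,0,0],-0.06,0],[[0,0,0],-0.12,0],[[0,0,-0.001],-0.18,0],[[0,0,-0.001],-0.24,0],[[0,0,-0.001],-0.3,0],[[0,0,-0.001],-0.3,0]]}}

```text
t: 8.7
eef_pos: [0.4788, -0.0506, 0.1132]
ee_rot: [-1.57, 0.0, -3.123]
force: [3.5, -3.7, -7.3]
width: 0.0201
```

```bash
python3 st.py
```

```text
{'t': 8.7, 'q': [0.3052, 0.1205, -0.5293, 0.0009, -0.9211, 1.2841], 'eef_pos': [0.4788, -0.0506, 0.1132], 'ee_rot': [-1.5701, 0.0001, -3.1225], 'moment': [-1.5292, -1.2847, 0.02], 'force': [3.5, -3.6681, -7.3099], 'width': 0.0201}
```

>>> {"method": "drive_tool", "body": {"rows": [[[0,0,0],-0.06,0],[[0,0,0],-0.12,0],[[0,0,-0.001],-0.18,0],[[0,0,-0.001],-0.22,0],[[0,0,-0.001],-0.22,0]]}}

```text
t: 9.2
eef_pos: [0.4788, -0.0506, 0.1131]
ee_rot: [-1.57, 0.0, 2.816]
force: [2.9, -3.7, -6.5]
width: 0.0203
```

```bash
cat > st.py <<'E'
from h import *
s=get_state(); print({k:np.round(s[k],3).tolist() for k in("t","eef_pos","ee_rot","moment","force","width")}, np.round([s["joint_efforts"][5],s["q"][5]],3))
E
python3 st.py
```

```text
{'t': 9.2, 'eef_pos': [0.479, -0.051, 0.113], 'ee_rot': [-1.57, 0.0, 2.816], 'moment': [-1.707, -1.101, -0.044], 'force': [2.901, -3.653, -6.499], 'width': 0.02} [-0.825  0.94 ]
```

>>> {"method": "drive_tool", "body": {"rows": [[[0,0,0],0,0],[[0,0,0],0,0]]}}

```text
t: 9.4
eef_pos: [0.4788, -0.0506, 0.1131]
ee_rot: [-1.57, 0.0, 2.819]
force: [3.5, -3.8, -4.7]
width: 0.0204
```

```bash
python3 st.py
```

```text
{'t': 9.4, 'eef_pos': [0.479, -0.051, 0.113], 'ee_rot': [-1.57, 0.0, 2.819], 'moment': [-1.644, -1.07, -0.023], 'force': [3.496, -3.77, -4.714], 'width': 0.02} [0.045 0.942]
```

>>> {"method": "drive_tool", "body": {"rows": [[[0,0,0],-0.03,0],[[0,0,0],-0.06,0],[[0,0,0],-0.06,0]]}}

```text
t: 9.7
eef_pos: [0.4788, -0.0506, 0.1131]
ee_rot: [-1.57, 0.0, 2.723]
force: [3.7, -4.0, -5.5]
width: 0.0206
```

```bash
python3 st.py
```

```text
{'t': 9.7, 'eef_pos': [0.479, -0.051, 0.113], 'ee_rot': [-1.57, 0.0, 2.723], 'moment': [-1.714, -1.118, -0.022], 'force': [3.705, -3.979, -5.485], 'width': 0.021} [-0.547  0.846]
```

>>> {"method": "drive_tool", "body": {"rows": [[[0,0,0],-0.06,0],[[0,0,0],-0.12,0],[[0,0,-0.001],-0.18,0],[[0,0,-0.001],-0.18,0],[[0,0,-0.001],-0.18,0]]}}

```text
t: 10.2
eef_pos: [0.4787, -0.0507, 0.1131]
ee_rot: [-1.57, 0.001, 2.445]
force: [3.0, -5.7, -3.7]
width: 0.0201
```

```bash
python3 st.py
```

```text
{'t': 10.2, 'eef_pos': [0.479, -0.051, 0.113], 'ee_rot': [-1.57, 0.001, 2.445], 'moment': [-2.101, -0.804, 0.102], 'force': [2.977, -5.672, -3.682], 'width': 0.02} [-0.321  0.568]
```

>>> {"method": "drive_tool", "body": {"rows": [[[0,0,0],-0.04,0],[[0,0,0],-0.08,0],[[0,0,0],-0.08,0],[[0,0,0],-0.08,0]]}}

```text
t: 10.6
eef_pos: [0.4787, -0.0507, 0.1131]
ee_rot: [-1.57, 0.001, 2.32]
force: [2.4, -5.0, -3.5]
width: 0.0203
```

```bash
python3 st.py
```

```text
{'t': 10.6, 'eef_pos': [0.479, -0.051, 0.113], 'ee_rot': [-1.57, 0.001, 2.32], 'moment': [-2.098, -0.743, 0.441], 'force': [2.41, -4.976, -3.462], 'width': 0.02} [-0.474  0.443]
```

>>> {"method": "drive_tool", "body": {"rows": [[[0,0,0],0,0],[[0,0,0],0,0]]}}

```text
t: 10.8
eef_pos: [0.4787, -0.0507, 0.1131]
ee_rot: [-1.57, 0.001, 2.32]
force: [2.1, -5.0, -2.9]
width: 0.0201
```

```bash
python3 st.py
```

```text
{'t': 10.8, 'eef_pos': [0.479, -0.051, 0.113], 'ee_rot': [-1.57, 0.001, 2.32], 'moment': [-2.051, -0.722, 0.376], 'force': [2.099, -5.02, -2.918], 'width': 0.02} [-0.4    0.443]
```

>>> {"method": "drive_tool", "body": {"rows": [[[0,0,0],-0.025,0],[[0,0,0],-0.025,0],[[0,0,0],-0.025,0]]}}

```text
t: 11.1
eef_pos: [0.4787, -0.0507, 0.1131]
ee_rot: [-1.57, 0.001, 2.281]
force: [2.9, -4.6, -3.0]
width: 0.02
```

```bash
python3 st.py
```

```text
{'t': 11.1, 'eef_pos': [0.479, -0.051, 0.113], 'ee_rot': [-1.57, 0.001, 2.281], 'moment': [-2.015, -0.68, 0.606], 'force': [2.896, -4.579, -3.028], 'width': 0.02} [-0.562  0.404]
```

The moment and the joint-6 effort agree at about 0.58 N m, so the plug is snug. I'll hold a moment, release and rise.

>>> {"method": "drive_tool", "body": {"rows": [[[0,0,0],0,0],[[0,0,0],0,0],[[0,0,0],0,0]]}}

```text
t: 11.4
eef_pos: [0.4787, -0.0507, 0.1131]
ee_rot: [-1.57, 0.001, 2.281]
force: [2.6, -5.4, -3.1]
width: 0.0203
```

```bash
python3 st.py
```

```text
{'t': 11.4, 'eef_pos': [0.479, -0.051, 0.113], 'ee_rot': [-1.57, 0.001, 2.281], 'moment': [-2.038, -0.689, 0.47], 'force': [2.589, -5.385, -3.09], 'width': 0.02} [-0.518  0.404]
```

>>> {"method": "drive_tool", "body": {"rows": [[[0,0,0],0,0.5],[[0,0,0],0,0.5],[[0,0,0],0,0.5],[[0,0,0],0,0.5],[[0,0,0],0,0.5],[[0,0,0],0,0.5],[[0,0,0.1],0,0.5],[[0,0,0.25],0,0.2],[[0,0,0.4],0,0],[[0,0,0.4],0,0]]}}

```text
t: 12.4
eef_pos: [0.4821, -0.0499, 0.2395]
ee_rot: [-1.579, 0.006, 2.278]
force: [-0.1, -0.4, -0.6]
width: 0.0254
```

```bash
python3 st.py
python3 - <<'E'
from h import *
s,f=wrist(); cv2.imwrite("pics/w5.png",f["img"])
# lever from the top camera
g=grab_frame("top"); g["T"]=np.array(g["T"]); r=rectify(g,(.52,.24),.096,.1,600); cv2.imwrite("pics/lev.png",r)
for n,q,in(("top",g),("w",f)):
  for r in regions_of(q,"lever_grip")[:1]:
    m=r["pixels"].astype(np.uint8); ys,xs=np.nonzero(m)
    e=cv2.fitLine(np.c_[xs,ys].astype(np.float32),2,0,.01,.01).ravel(); t=(xs-e[2])*e[0]+(ys-e[3])*e[1]
    print(n,r["confidence"],r["box"],[np.round(at(q,e[2]+k*e[0],e[3]+k*e[1],.096),4) for k in(t.min(),t.max())])
E
```

```text
{'t': 12.4, 'eef_pos': [0.482, -0.05, 0.24], 'ee_rot': [-1.579, 0.006, 2.278], 'moment': [0.001, 0.074, -0.031], 'force': [-0.054, -0.363, -0.645], 'width': 0.025} [-0.005  0.4  ]
w 0.9 [24.3, 301.5, 69.1, 328.0] [array([0.5856, 0.2312, 0.096 ]), array([0.5327, 0.2266, 0.096 ])]
```

View pics/lev.png

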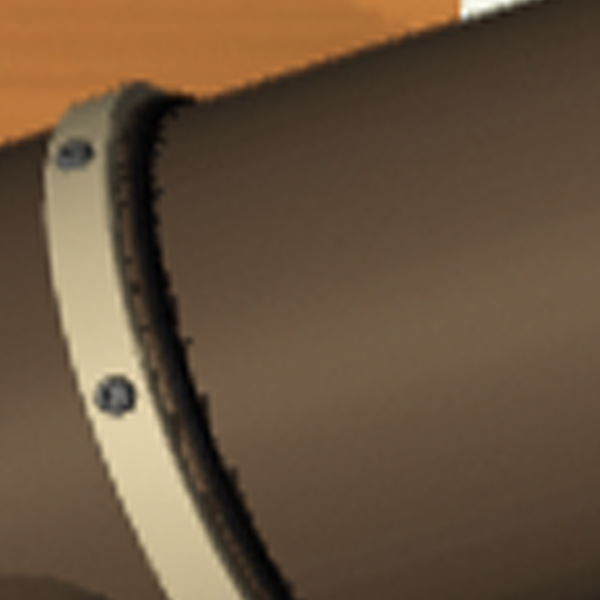

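The arm blocks the top camera here. The wrist camera gives the lever running from about (0.53, 0.227) to (0.586, 0.231). I'll move next to it with fingers shut, on the manifold side, and measure it once up close.

>>> {"method": "drive_tool", "body": {"rows": [[[0.04,0.16,0.1],-0.09,0],[[0.08,0.32,0.1],-0.18,0],[[0.12,0.48,0.1],-0.27,0],[[0.16,0.64,0.1],-0.36,0],[[0.19,0.75,0.1],-0.45,0],[[0.19,0.75,0.1],-0.45,0],[[0.19,0.75,0.1],-0.45,0]]}}

```text
t: 13.3
eef_pos: [0.535, 0.1755, 0.2609]
ee_rot: [-1.568, 0.002, 1.572]
force: [-1.0, 0.3, -0.3]
width: 0.0006
```

```bash
python3 st.py
python3 - <<'E'
from h import *
s,f=wrist()
for r in regions_of(f,"lever_grip")[:2]:
    ys,xs=np.nonzero(r["pixels"])
    w=np.array([at(f,x,y,.096)[:2] for x,y in zip(xs,ys)],np.float32)
    c,sz,a=cv2.minAreaRect(w*1000); print(r["confidence"],r["box"],c,sz,a,np.round(cv2.boxPoints((c,sz,a)),1).tolist())
i=rectify(f,(.53,.24),.096,.1,500)
cv2.imwrite("pics/lev2.png",i)
E
```

```text
{'t': 13.3, 'eef_pos': [0.535, 0.176, 0.261], 'ee_rot': [-1.568, 0.002, 1.572], 'moment': [-0.074, 0.073, -0.021], 'force': [-1.02, 0.278, -0.313], 'width': 0.001} [-0.409 -0.663]
0.58 [199.3, 206.4, 306.8, 224.7] (537.498046875, 229.9636688232422) (22.27740478515625, 118.2927474975586) 88.72586059570312 [[478.1000061035156, 220.10000610351562], [596.4000244140625, 217.5], [596.9000244140625, 239.8000030517578], [478.6000061035156, 242.39999389648438]]
```

View pics/lev2.png

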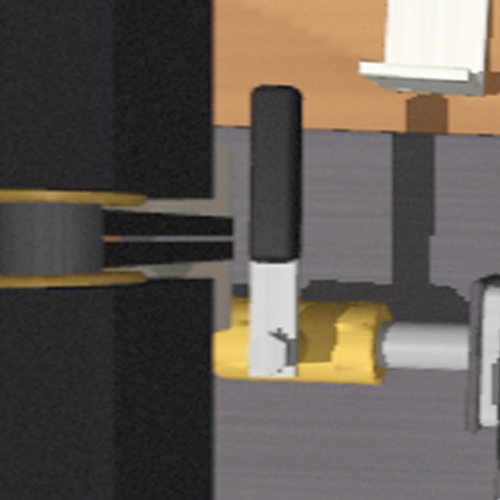

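The lever shows at rows 87–377 and columns 250–300, so it is 20 mm wide. Its centreline is at y≈0.230, the tip is at x≈0.595 and the pivot is at about (0.487, 0.231). I'll descend beside it, then sweep the arc.

>>> {"method": "drive_tool", "body": {"rows": [[[0.073,0.065,-0.1],0,0],[[0.073,0.065,-0.25],0,0],[[0.073,0.065,-0.4],0,0],[[0.073,0.065,-0.55],0,0],[[0.073,0.065,-0.63],0,0],[[0.073,0.065,-0.68],0,0],[[0.073,0.065,-0.68],0,0],[[0.073,0.065,-0.68],0,0]]}}

```text
t: 14.2
eef_pos: [0.5578, 0.1936, 0.0597]
ee_rot: [-1.571, 0.0, 1.569]
force: [0.9, 1.0, 0.9]
width: 0.0002
```

>>> {"method": "drive_tool", "body": {"rows": [[[0.015,0.047,0],0,0],[[0.019,0.073,0],0.06,0],[[0.023,0.11,0],0.15,0],[[0.024,0.149,0],0.23,0],[[0.024,0.149,0],0.25,0]]}}

```text
t: 14.7
eef_pos: [0.5662, 0.2408, 0.0608]
ee_rot: [-1.574, -0.0, 1.968]
force: [1.2, -0.4, -0.2]
width: 0.0007
```

```bash
python3 st.py
python3 - <<'E'
from h import *
s,f=wrist()
cv2.imwrite("pics/lev3.png",f["img"])
E
```

```text
{'t': 14.7, 'eef_pos': [0.566, 0.241, 0.061], 'ee_rot': [-1.574, -0.0, 1.968], 'moment': [-0.11, -0.021, 0.002], 'force': [1.246, -0.392, -0.16], 'width': 0.001} [ 0.534 -0.323]
```

View pics/lev3.png

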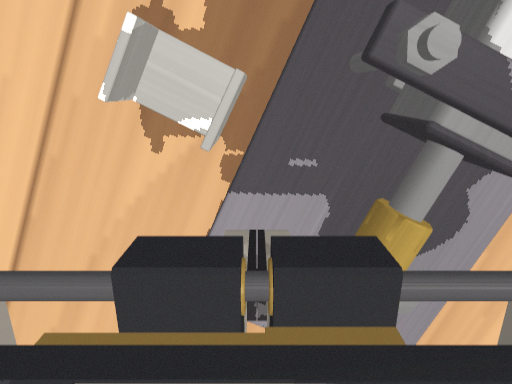

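The fingers hide the lever in this view. I'll check its angle from the other cameras.

Run:
```python
from h import *
for n in("scene","top"):
  q=grab_frame(n); q["T"]=np.array(q["T"])
  if n=="scene": cv2.imwrite("pics/s6.png",cv2.resize(q["img"][120:220,310:430],(720,600),interpolation=cv2.INTER_CUBIC))
  for r in regions_of(q,"lever_grip")[:2]:
    ys,xs=np.nonzero(r["pixels"])
    w=np.array([at(q,x,y,.096)[:2] for x,y in zip(xs,ys)],np.float32)
    b=cv2.minAreaRect(w*1000); print(n,r["confidence"],np.round(r["box"]),np.round(cv2.boxPoints(b)).tolist())
```

```text
scene 0.74 [193. 136. 393. 212.] [[386.0, -236.0], [665.0, -243.0], [679.0, 306.0], [400.0, 312.0]]
top 0.67 [ 85. 216.  96. 232.] [[514.0, 257.0], [515.0, 236.0], [540.0, 238.0], [539.0, 258.0]]
```

View pics/s6.png

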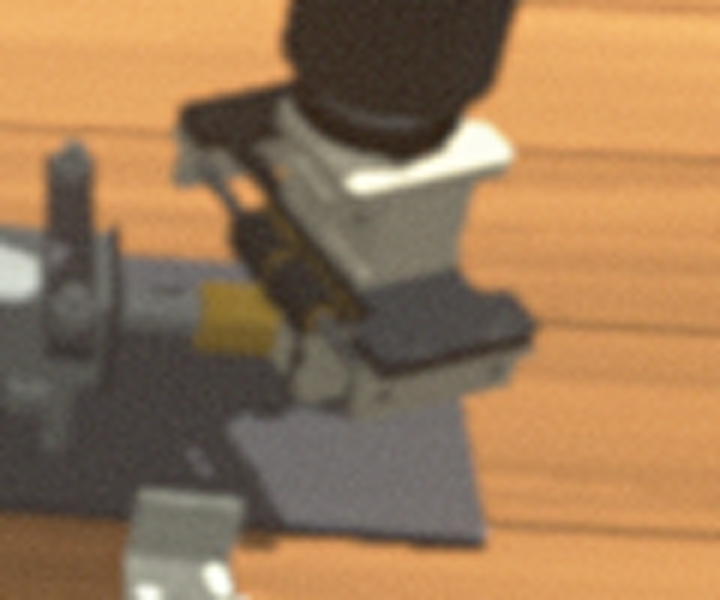

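The top camera sees the lever's visible part at about (0.527, 0.247), about 0.38 rad from closed, so it is being pushed. I'll finish the arc.

>>> {"method": "drive_tool", "body": {"rows": [[[-0.005,0.033,0],0.085,0],[[-0.016,0.066,0],0.17,0],[[-0.032,0.098,0],0.26,0],[[-0.052,0.127,0],0.345,0],[[-0.075,0.153,0],0.43,0],[[-0.099,0.176,0],0.51,0],[[-0.127,0.194,0],0.59,0],[[-0.155,0.208,0],0.67,0],[[-0.175,0.217,0],0.75,0],[[-0.188,0.221,0],0.75,0],[[-0.195,0.222,0],0.75,0],[[-0.195,0.222,0],0.75,0]]}}

```text
t: 16.15
eef_pos: [0.5118, 0.3067, 0.0604]
ee_rot: [-1.574, 0.009, 3.14]
force: [25.4, -4.5, -11.9]
width: 0.0004
```

```bash
python3 st.py
```

```text
{'t': 16.15, 'eef_pos': [0.512, 0.307, 0.06], 'ee_rot': [-1.574, 0.009, 3.14], 'moment': [-1.932, -9.2, -0.253], 'force': [25.405, -4.506, -11.918], 'width': 0.0} [0.194 0.695]
```

It presses 25 N against the stop, well over the 5 N the lever needs to move. I'll back off, rise and verify.

>>> {"method": "drive_tool", "body": {"rows": [[[0.05,0,0],0,0],[[0.1,0,0],0,0],[[0.1,0,0.15],0,0],[[0.1,-0.15,0.3],0,0],[[0.1,-0.35,0.45],0,0],[[0.1,-0.5,0.55],0,0],[[0.1,-0.65,0.6],0,0],[[0.1,-0.8,0.6],0,0],[[0.1,-0.95,0.6],0,0],[[0.1,-0.95,0.6],0,0],[[0.1,-0.95,0.6],0,0]]}}

```text
t: 17.25
eef_pos: [0.5363, 0.0178, 0.2401]
ee_rot: [-1.571, 0.001, 3.137]
force: [0.1, 0.7, 0.5]
width: 0.0004
```

```bash
python3 st.py
python3 - <<'E'
from h import *
old=cv2.imread("pics/top0.png")
for n in("top","scene"):
  q=grab_frame(n); q["T"]=np.array(q["T"]); cv2.imwrite(f"pics/{n}9.png",q["img"])
  for r in regions_of(q,"lever_grip")[:2]:
    ys,xs=np.nonzero(r["pixels"])
    w=np.array([at(q,x,y,.096)[:2] for x,y in zip(xs,ys)],np.float32)
    b=cv2.minAreaRect(w*1000); print(n,r["confidence"],np.round(r["box"]),np.round(b[1]),np.round(cv2.boxPoints(b)).tolist())
  for t,z in(("bracket_a",.02),("spray",.07),("wire_brush",.013)):
    for r in regions_of(q,t)[:2]:
      u,v=cen(r["pixels"]); print(n,t,round(r["confidence"],2),np.round(at(q,u,v,z),3))
E
```

```text
{'t': 17.25, 'eef_pos': [0.536, 0.018, 0.24], 'ee_rot': [-1.571, 0.001, 3.137], 'moment': [-0.032, 0.109, -0.051], 'force': [0.137, 0.734, 0.529], 'width': 0.0} [0.597 1.167]
top 0.96 [ 44. 236. 103. 250.] [117.  20.] [[478.0, 222.0], [498.0, 221.0], [502.0, 339.0], [482.0, 339.0]]
top 0.21 [224. 238. 242. 258.] [36. 35.] [[456.0, -51.0], [481.0, -75.0], [506.0, -50.0], [482.0, -25.0]]
top bracket_a 0.95 [ 0.638 -0.2    0.02 ]
top bracket_a 0.25 [0.497 0.308 0.02 ]
top spray 0.8 [ 0.58  -0.301  0.07 ]
top wire_brush 0.69 [ 0.683 -0.008  0.013]
scene 0.54 [351. 163. 392. 167.] [113.  26.] [[477.0, 224.0], [503.0, 222.0], [511.0, 335.0], [484.0, 336.0]]
scene bracket_a 0.96 [0.639 0.183 0.02 ]
scene bracket_a 0.8 [ 0.63  -0.203  0.02 ]
scene spray 0.81 [ 0.589 -0.302  0.07 ]
```

View pics/top9.png

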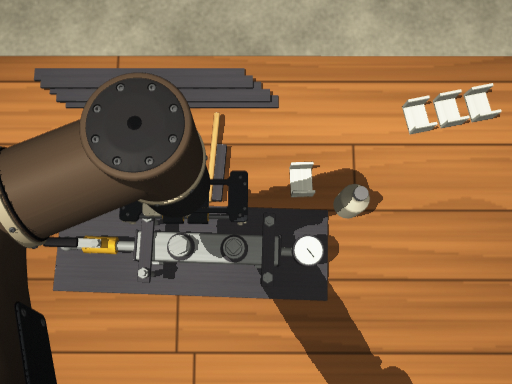

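The top view shows the lever in line with the pipe at (44–103, 243), and the bracket, bottle and brush that are in view unmoved. The arm is clear, so I'm handing in.

```bash
python3 -c "from station import job_done; print(job_done())"
```

```text
the job is handed in; nothing more can be done
None
```

I turned the plug clockwise about 1.35 rad until it was snug, then swung the valve lever fully open. I handed the job in after about 17 s of the 72 s allowed.

- **Plug:** the turning effort peaked at about 0.6 N m. While holding, the wrist moment read 0.47 N m and the joint effort 0.52 N m, inside the 0.3–1.0 N m window. It was not re-measured after I released it.
- **Valve lever:** I pushed it until it pressed the stop with about 25 N. After backing off, the top camera put it at about 88° from the world x axis. The manifold itself sits about 1–1.5° off the world axes, so that agrees with fully open.
- **Loose objects:** both brackets and the spray bottle were found within 10 mm of their first positions. The wire brush was seen only by the top camera, partly hidden by the arm, and read 10 mm off. I put that down to the hidden part. The arm ended clear, with no contact force.
- **What disagreed:** my first grasp closed on nothing, because the fingertips showed about 20 mm higher in the camera than the reported TCP. Going 15 mm lower gripped the head at 20.5 mm, against its 21 mm width. The gripper was about 2 mm off centre on the head, so I corrected that before turning.

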